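Clip a mould clamp onto its stud and snap the locking cap home

ROBOT

A 6-joint arm with a two-finger parallel gripper is mounted at the origin on a cart in front of the work surface, level with it; the furniture and walls round the work are solid. World frame = base frame: x ahead of the robot, y to its left, z up, the work surface at z = 0. Lengths are in mm, angles in rad, forces in N, time in s.
With the tool pointing down it reaches from about 325 to 1000 mm from the base axis. Payload 5.1 kg.
Tool frame: the origin (TCP) lies midway between the tips of the shut fingers; the grasp point (between the pads) lies robot.pinch_z behind it (robot.pinch_z is the distance from the TCP to the grasp point, in mm); z points along the fingers, x is the direction in which the jaws open and shut, and the axes are right-handed (so a half turn about z gives the same grasp; the last joint's range is limited). The gripper opens to 85 mm and grips with 20 to 120 N. Pads are 22 mm wide; open, the fingers measure 114 mm over their backs; the gripper's body (76 mm by 85 mm) begins 54 mm behind the grasp point. The pads swing forward as they close: fully open they stand 13 mm farther back than shut.
Start: joints at [-1.377, 0.124, 1.65, -0, 1.367, -0.083], TCP at [177.599, -625.255, 231.322] pointing down, gripper open.
Joint ranges: [-2.61, 2.61], [-1.02, 2.33], [0.03, 2.71], [-1.35, 4.49], [0.32, 2.68], [-2.91, 2.91]. Speed limits (rad/s): [2.57, 2.57, 3.14, 3.14, 3.14, 3.14].

INTERFACE

Orientations are given as a rotation vector (axis times angle).
In Python, from plant import robot gives the robot as it stands. The module is installed in compiled form; this text tells all that it offers.
- The arm moves only by the tool drive_tool, never from a script. Its argument "series" is a list that holds one entry, the list of rows, each a list of 7 numbers: the shift along the tool's x, y, z in m, then the turn, a rotation vector about the tool's x, y, z in rad, then the gripper command: -1 is fully open, 1 is shut, values between are in proportion. In form: [[[dx, dy, dz, rx, ry, rz, jaw], ...]]. A call has 1 to 10 rows; each row shifts and turns the commanded pose from where the row before left it, along the tool's axes as they then stand; what a row does not reach is not made up. A row lasts 1/10 s, in which the tool goes at most 50 mm and 8.59 degrees, less where a joint would pass 70% of its speed; a pose out of reach is approached as far as the arm can. A call with a gripper value outside its range is refused whole. The fingers move at their own pace and stop on an object; "squeeze" is the grip in N (left out, the last holds). Time passes only in rows, so rows that do not move let the fingers close. It gives the time, the measured TCP pose, the force and the opening at its end, in the units of the state.
- robot.sense(): the state, without advancing time (a new reading comes with each control period).
- robot.camera(name): name is "scene" or "top" or "wrist"; returns a dict with "color" (400x640x3 uint8, red, green, blue), "fx", "fy", "cx", "cy" (pixels), "pose" (4x4, takes a point from camera to world coordinates). Camera axes: x right, y up, looking along -z (the intrinsics and any distortion apply to the point x, -y, -z); pixel columns grow to the right and rows downward; lengths in mm; the calibration is good to about 2 mm. The wrist camera is an equidistant fisheye: a pixel r from the principal point sees the ray r / f radians off the axis. A picture is of the moment at which its call begins. There is no depth.
- robot.close_job(): hands the job in, once; it reports no verdict.
Trained networks look in the newest picture that a camera, given by its name, has taken for a name from the list of things; names that differ only in an ending like _2 or _b are one class to them, and where a whole thing is asked for, a point or a joint stands for the part that bears it (a point fixed in the world has none). Each returns a list of dicts, best first, with "score" (0 to 1); they miss things now and then, are a little off and sometimes report something else, mostly with a low value. They report only what shows in the picture. A call takes as long as a camera call. They do not tell look-alikes from the thing itself.
- robot.cut_out(camera, target): "region" (400x640 bool, what is visible of it) and "location" ([column, row] in pixels, amid what is visible of it).
The state is a dict: "t": time; "q": joint angles; "dq": joint speeds; "tau": joint torques, N m; "ee_pos": TCP position; "tcp_rot": TCP orientation; "contact_force": force on the tool from outside, world axes, zero at the start; "ft_torque": the same for the moment, N m; "gripper_width": opening from 0.0 (shut) to 1.0 (fully open).
Only numpy, scipy, OpenCV 4.12 (cv2) and the standard library are available. Lean on these libraries where they do the work, as an engineer would, in place of code of your own. Each camera call takes 0.05 s, during which the arm holds its last target.

TASK

Lock the plaster mould into its cradle: swing the blue clamp arm across the mould until its hook clips home onto the steel stud, then press the orange snap cap over the stud on top of the hook until it clicks. After the click keep pressing the cap firmly down onto the hook, and finish while still pressing; leave the loose white mould, the tape measure and the roll of tape where they are.

Things in the scene. Friction and masses are not known exactly. Their poses are not given: they have to be found in the camera images.
- cradle: Mould cradle screwed to the table: aluminium plate 110 x 200 x 10 mm (x, y, z) with a white plaster mould (top at 42 mm) in its middle. Origin: centre of the underside, z up. The clamp arm's pivot stands at y = +65 mm, the snap stud at y = -65 mm. The open arm sticks out over the -x side.
- clamp_pivot (a point): Point on the vertical hinge axis of the clamp arm, level with the arm's top face (50 mm above the table).
- clamp_peg (a point): Middle of the grip height of the upright black peg on the clamp arm, 75 mm from the hinge axis: 12 mm across (15 mm in its top 4 mm), from 20 mm below this point (the arm's top face) to 11 mm above it. Pinch it from above or push it; it is round and turns between the fingers.
- clamp (a joint): Angle of the blue clamp arm, rad: 0 = home round the stud, growing as it opens (clockwise seen from above), up to 1.6; starts at 1.0 to 1.4. A weak spring (0.1 Nm) swings it part open if let go before it is clipped. In the last 0.1 rad a sprung plunger must be forced past the stud's neck (about 3 to 6 N at the peg); it then holds the arm at 0 to 0.03.
- hook_end: Hook at the free end of the clamp arm, steel 6 mm thick, blue: two limbs either side of a 20 mm slot that closes round the stud, 130 mm from the hinge axis. Its origin lies on the hinge axis, level with the arm's top face. The cap seats on its top face, 50 mm above the table.
- stud_seat (a point): On the stud's vertical axis, level with the hook's top face, 50 mm above the table: the centre of the cap's underside rests here when home. The stud, a steel pin 13 mm across, rises 18 mm above this point; three sprung brass noses stand round it, 32 mm across, widest 10 mm above this point.
- cap: Orange snap cap, loose, mouth down, 40 g. Origin: centre of the underside, z up. Skirt 46 mm across, flat shoulder at 24 mm; above it a round knob 25 mm across up to 48 mm: grip it from above, tips by the shoulder. Inner lip 26 mm across. Pressing: lip meets the noses 16 mm above the seat, about 10 N pushes it over, click (force drop) at about 9 mm, then down to the hook; press on with 8 to 20 N.
- white_mould: Bystander: loose white plaster mould 60 x 60 x 28 mm, origin at the centre of its underside. It and the cap may have changed places.
- tape_rule: Bystander: yellow and black tape measure 75 x 80 x 37 mm, origin at the centre of its underside.
- tape_roll: Bystander: roll of masking tape lying flat, 96 mm across, 25 mm high, origin at the centre of its underside.
Things that resemble listed ones, but are neither listed nor needed, are in the scene too. Several things have the shape of the cap; the one meant has the colours described above.

How it is judged (in metres and radians):
On the way, in this order (a step that is already met when the one before it is completed fails the run):
1. the clamp arm is clipped home on the stud, with the cap not yet on it (value of joint clamp below 0.05 rad and horizontal distance between cap and stud_seat above 0.03 m), for 0.3 s.
2. the cap has clicked over the stud's noses, upright (z of cap in the frame of stud_seat below 0.003 m and horizontal distance between cap and stud_seat below 0.004 m and angle between cap's own z axis and vertical below 0.15 rad), for 0.2 s.
At the end, for the whole second after the job is handed in: The clamp arm is within 0.05 rad of home; the cap sits on the stud, its underside within 3 mm of the hook's top face, within 4 mm of the stud's axis and upright within 0.15 rad; the gripper's fingers are still on the cap (over 2 N) and keep it pressed onto the hook with more than 4 N (all of step 2 and value of joint clamp below 0.05 rad and z of cap in the frame of stud_seat above -0.003 m and contact force between cap and hook_end above 4 N and contact force between the fingers and cap above 2 N); the arm keeps its last pose, push and grip.
It fails at once if a bystander is shifted by more than 3 cm (distance of any of white_mould, tape_rule, tape_roll from where it was at the start of the episode above 0.03 m).
It also fails if it takes over 51 s, if anything falls off the work surface, if the arm or the gripper's body presses on something with over 40 N, if the wrist force passes 120 N, or if a joint passes its speed limit or range.

## Working session

There is one attempt and no reset: what is moved stays moved. The work goes in short steps, Python scripts to look and compute and a tool call to move; the robot and the scene stay as the last step left them, time stands still between calls to the robot, and variables do not carry over. Pictures are saved under pics/ and viewed, and the job is handed in when it is done.

Besides the shell and the picture viewer there is one more tool, called after ">>>" as name([rows], argument=value, ...), one row to a line, values as JSON. drive_tool: Moves the arm, as the interface text tells. Its arguments: {"type":"object","properties":{"series":{"type":"array"},"squeeze":{"type":"number"}},"required":["series"]}

```bash
mkdir -p pics; cat > h.py <<'E'
import numpy as np, cv2
from plant import robot
from scipy.spatial.transform import Rotation as R
def snap(n,f):
    c=robot.camera(n); cv2.imwrite('pics/'+f,c['color'][:,:,::-1].copy()); return c
def ray(c,u,v):
    x=(u-c['cx'])/c['fx'];y=(v-c['cy'])/c['fy']
    d=np.array([x,-y,-1.]);P=np.array(c['pose']);return P[:3,3],P[:3,:3]@d
def rayf(c,u,v):
    x=(u-c['cx'])/c['fx'];y=(v-c['cy'])/c['fy'];r=np.hypot(x,y)
    s=np.sin(r)/r if r>1e-9 else 1.
    d=np.array([x*s,-y*s,-np.cos(r)]);P=np.array(c['pose']);return P[:3,3],P[:3,:3]@d
def at(c,u,v,z,f=False):
    o,d=(rayf if f else ray)(c,u,v);return o+d*(z-o[2])/d[2]
def proj(c,p,f=False):
    P=np.array(c['pose']);q=P[:3,:3].T@(np.array(p)-P[:3,3]);x,y,z=q[0],-q[1],-q[2]
    if f:
        rr=np.hypot(x,y);th=np.arctan2(rr,z);x,y=x/rr*th,y/rr*th
    else: x,y=x/z,y/z
    return np.array([c['cx']+c['fx']*x,c['cy']+c['fy']*y])
E
python3 - <<'E'
from h import *
for n in ['scene','top','wrist']:
    c=snap(n,n+'0.png'); print(n,c['fx'],c['cx'],c['cy'],np.round(c['pose'],3).tolist())
    for t in ['cradle','clamp_peg','hook_end','cap','white_mould','tape_rule','tape_roll']:
        print(t,[(round(d['score'],2),np.round(d['location']).tolist(),int(d['region'].sum())) for d in robot.cut_out(n,t)])
print(robot.sense(),robot.pinch_z)
E
```

```text
scene 405.09656883229076 316.52903479182265 193.43823442730525 [[-0.812, 0.429, -0.397, 154.234], [-0.584, -0.611, 0.535, 638.835], [-0.013, 0.666, 0.746, 913.193], [0.0, 0.0, 0.0, 1.0]]
cradle [(0.61, [298.0, 225.0], 2480)]
clamp_peg [(0.69, [307.0, 232.0], 728), (0.37, [300.0, 223.0], 2723)]
hook_end [(0.75, [327.0, 243.0], 303)]
cap [(0.57, [372.0, 147.0], 191), (0.55, [387.0, 134.0], 155)]
white_mould [(0.84, [401.0, 162.0], 363)]
tape_rule [(0.59, [290.0, 174.0], 526)]
tape_roll [(0.62, [290.0, 339.0], 664)]
top 405.98178314453037 322.0905027647859 196.4003747725391 [[-0.009, 0.994, -0.111, 475.349], [-1.0, -0.008, 0.006, 27.6], [0.005, 0.111, 0.994, 1131.212], [0.0, 0.0, 0.0, 1.0]]
cradle [(0.72, [288.0, 196.0], 3168)]
clamp_peg [(0.66, [275.0, 218.0], 739)]
hook_end [(0.7, [276.0, 239.0], 284)]
cap [(0.65, [436.0, 194.0], 229), (0.62, [462.0, 195.0], 254)]
white_mould [(0.78, [432.0, 234.0], 506)]
tape_rule [(0.93, [338.0, 138.0], 717), (0.72, [274.0, 218.0], 770), (0.19, [281.0, 239.0], 280)]
tape_roll [(0.79, [209.0, 247.0], 604)]
wrist 309.70691628693146 323.9221199308109 2
[... 198 characters left out ...]
ape_rule []
tape_roll []
{'t': 1.2, 'q': array([-1.37660360e+00,  1.23777002e-01,  1.65030178e+00,  1.03690431e-05,
        1.36750515e+00, -8.25923381e-02]), 'dq': array([ 0.0004823 , -0.00013292, -0.00055351, -0.00072763,  0.00024603,
       -0.00032055]), 'tau': array([ 3.83497963e-04, -4.23597157e+01, -3.65754890e+01, -4.68084545e-05,
        4.12344289e-04,  1.04030764e-05]), 'ee_pos': array([ 177.59876052, -625.25242857,  231.33605582]), 'tcp_rot': array([-2.50664945e+00,  1.89375339e+00, -2.08487486e-05]), 'contact_force': array([ 0.4385126 , -0.38455281, -0.06032529]), 'ft_torque': array([ 0.08062651, -0.04577437, -0.01052453]), 'gripper_width': 0.9988538979592254} 18.700000000000003
```

View pictures.

```bash
python3 - <<'E'
import cv2
a=cv2.imread('pics/top0.png')[100:300,160:500]; cv2.imwrite('pics/topc.png',cv2.resize(a,None,fx=2.35,fy=2.35,interpolation=cv2.INTER_CUBIC))
a=cv2.imread('pics/scene0.png')[90:370,220:520]; cv2.imwrite('pics/scenec.png',cv2.resize(a,None,fx=2.1,fy=2.1,interpolation=cv2.INTER_CUBIC))
E
```

```text
(no output)
```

View pics/topc.png

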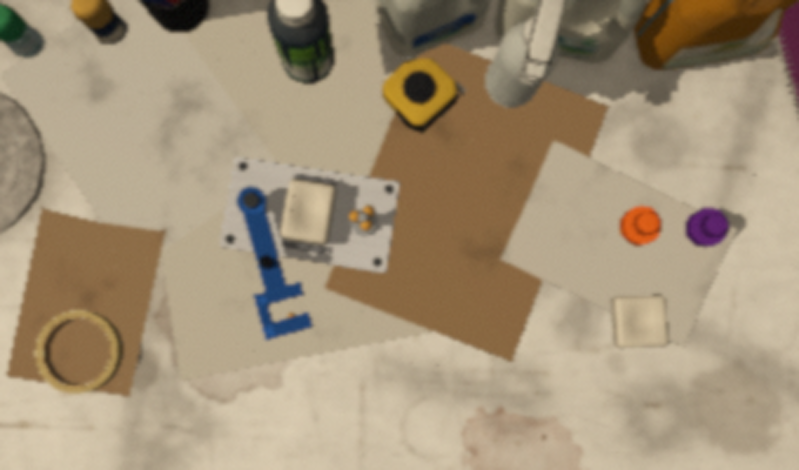

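View pics/scenec.png

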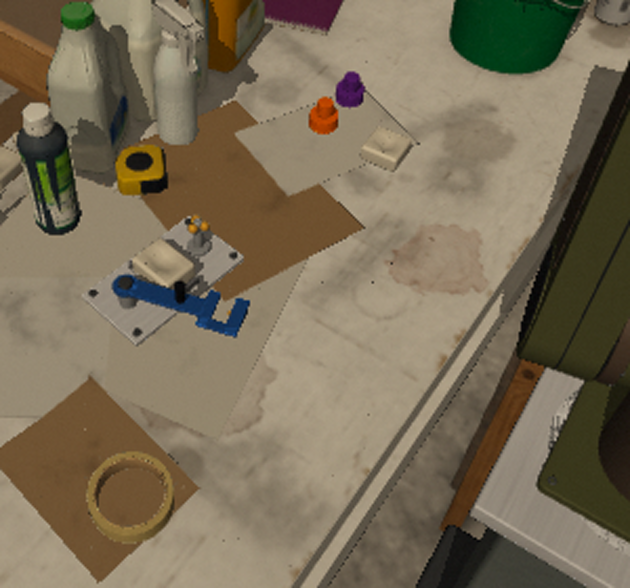

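View pics/top0.png

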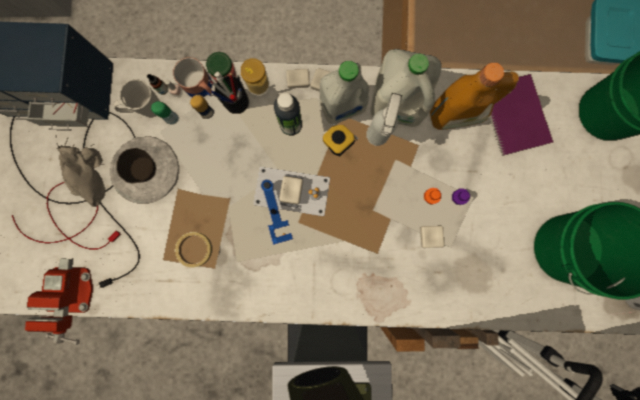

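```bash
python3 - <<'E'
from h import *
c=robot.camera('top')
k=lambda x,y:(x/2.35+160,y/2.35+100)
B=[at(c,*k(*p),10) for p in [(243,166),(390,188),(230,240),(377,262)]]
m=np.mean(B,0); yd=(B[0]-B[1]+B[2]-B[3])[:2]; th=np.arctan2(yd[1],yd[0])-np.pi/2
print(np.round(B,1).tolist(),m,'yaw',th)
Rz=np.array([[np.cos(th),-np.sin(th)],[np.sin(th),np.cos(th)]])
for y in(65,-65): print(y, m[:2]+Rz@[0,y])
print('pivot',at(c,*k(251,200),50),'peg top',at(c,*k(268,262),81),'stud',at(c,*k(362,216),60))
print('cap',at(c,*k(648,222),48), 'mould',at(c,432,237,14),'rule',at(c,340,138,37))
s=robot.camera('scene'); f=lambda x,y:(x/2.1+220,y/2.1+90)
print('scene: pivot',at(s,*f(125,285),50),'pegtop',at(s,*f(180,285),81),'cap',at(s,*f(324,104),48))
print(robot.sense()['t'])
E
```

```text
[[674.5, 184.8, 10.0], [646.7, 10.1, 10.0], [586.1, 199.5, 10.0], [558.7, 26.3, 10.0]] [616.50356552 105.15340004  10.        ] yaw -0.15761743037248022
65 [626.70633075 169.34766444]
-65 [606.30080029  40.95913564]
pivot [627.94053922 169.75778963  50.        ] peg top [554.41690981 146.50458713  81.        ] stud [607.2594813   42.85546265  60.        ]
cap [ 599.1810807  -284.24074548   48.        ] mould [ 485.77813686 -279.0772777    14.        ] rule [759.26557876 -29.33549039  37.        ]
scene: pivot [626.99140011 170.44346821  50.        ] pegtop [554.84138036 148.40664799  81.        ] cap [ 598.16545102 -279.19869155   48.        ]
1.3
```

>>> drive_tool([
  [[-0.032,-0.0287,0.0015,0,0,0,-1],[-0.032,-0.0287,0.0015,0,0,0,-1],[-0.032,-0.0287,0.0015,0,0,0,-1],[-0.032,-0.0287,0.0015,0,0,0,-1],[-0.032,-0.0287,0.0015,0,0,0,-1],[-0.032,-0.0287,0.0015,0,0,0,-1],[-0.032,-0.0287,0.0015,0,0,0,-1],[-0.032,-0.0287,0.0015,0,0,0,-1],[-0.032,-0.0287,0.0015,0,0,0,-1],[-0.032,-0.0287,0.0015,0,0,0,-1]],
], squeeze=40)

```text
t: 2.3
ee_pos: [366.7, -237.5, 216.6]
tcp_rot: [-2.506, 1.894, -0.002]
contact_force: [0.6, -0.6, 0.5]
gripper_width: 1.001
```

>>> drive_tool([
  [[-0.032,-0.0287,0.0015,0,0,0,-1],[-0.032,-0.0287,0.0015,0,0,0,-1],[-0.032,-0.0287,0.0015,0,0,0,-1],[-0.032,-0.0287,0.0015,0,0,0,-1],[-0.032,-0.0287,0.0015,0,0,0,-1],[-0.032,-0.0287,0.0015,0,0,0,-1],[-0.032,-0.0287,0.0015,0,0,0,-1],[-0.032,-0.0287,0.0015,0,0,0,-1],[-0.032,-0.0287,0.0015,0,0,0,-1],[0,0,0,0,0,0,-1]],
])

```text
t: 3.3
ee_pos: [537.1, 112.4, 202.6]
tcp_rot: [-2.51, 1.887, 0.001]
contact_force: [-0.1, 0.5, -0.1]
gripper_width: 0.999
```

```bash
python3 - <<'E'
from h import *
s=robot.sense();print(s['t'],s['ee_pos'],s['tcp_rot'])
c=snap('wrist','w1.png'); print(np.round(c['pose'],3).tolist())
for n,p in dict(pivot=(627.3,170,50),peg=(554.6,147.5,81),stud=(606.8,42,68),seat=(606.8,42,50)).items(): print(n,proj(c,p,True))
E
```

```text
3.3 [537.07976089 112.38513603 202.60080909] [-2.51039478e+00  1.88710422e+00  1.01911470e-03]
[[0.277, 0.915, 0.293, 611.386], [-0.961, 0.265, 0.083, 133.852], [-0.002, -0.304, 0.953, 345.357], [0.0, 0.0, 0.0, 1.0]]
pivot [292.11636023  83.91629763]
peg [291.32314627 168.86723312]
stud [418.71910394 145.19124592]
seat [413.38954394 143.01792201]
```

View pics/w1.png

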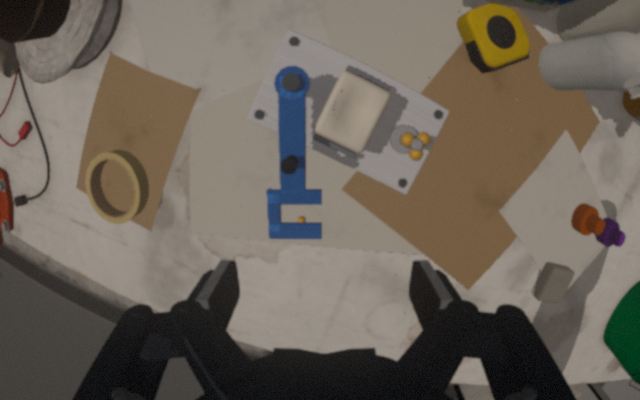

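```bash
python3 - <<'E'
import cv2
a=cv2.imread('pics/w1.png')[60:250,240:460]; cv2.imwrite('pics/w1c.png',cv2.resize(a,None,fx=3,fy=3,interpolation=cv2.INTER_CUBIC))
E
```

```text
(no output)
```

View pics/w1c.png

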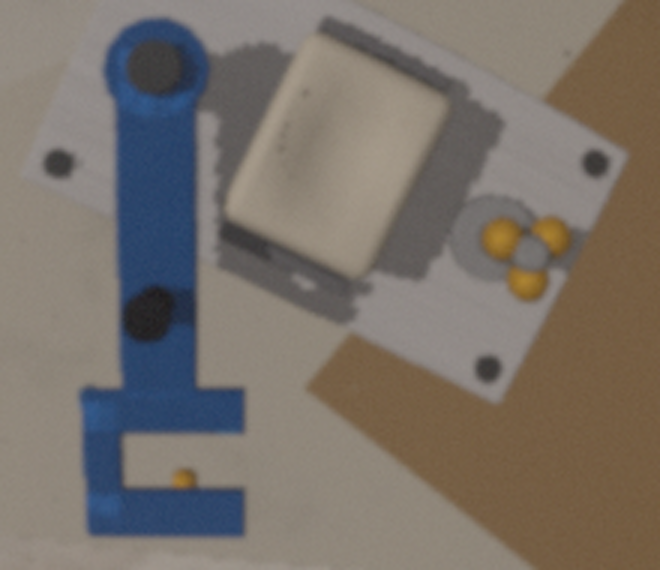

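```bash
python3 - <<'E'
from h import *
c=robot.camera('wrist')
k=lambda x,y:(x/3+240,y/3+60)
p=at(c,*k(157,67),50,True);s=at(c,*k(531,252),68,True);g=at(c,*k(143,321),81,True);g2=at(c,*k(157,303),50,True)
print(p,s,g,g2)
print('d',np.hypot(*(p-s)[:2]),np.hypot(*(p-g)[:2]))
for q in [(59,163),(596,163),(488,369)]: print(at(c,*k(*q),10,True))
S=robot.sense();Rm=R.from_rotvec(S['tcp_rot']).as_matrix();print(Rm[:,0],Rm[:,1],S['ee_pos'],Rm.T@(g-S['ee_pos']))
E
```

```text
[628.00747692 168.02146576  50.        ] [606.38992633  41.85460943  68.        ] [554.57399149 148.95724953  81.        ] [554.9260203  148.04341378  50.        ]
d 128.00544569941317 75.86778711260338
[587.96614732 198.13735811  10.        ]
[645.6878243    9.23912026  10.        ]
[558.21766174  24.16144398  10.        ]
[ 2.75115106e-01 -9.61411255e-01  2.76812802e-04] [-9.61410979e-01 -2.75114771e-01  8.89497047e-04] [535.93960922 109.27039776 202.55478603] [-33.06243384 -28.94186149 121.51994295]
```

>>> drive_tool([
  [[-0.0081,-0.0073,0.02,0,0,0,-1],[-0.0081,-0.0073,0.03,0,0,0,-1],[-0.0081,-0.0073,0.03,0,0,0,-0.6],[-0.008,-0.0074,0.03,0,0,0,-0.4],[0,0,0.03,0,0,0,-0.2],[0,0,0.0066,0,0,0,0.2],[0,0,0,0,0,0,1],[0,0,0,0,0,0,1],[0,0,0,0,0,0,1]],
], squeeze=40)

```text
t: 4.3
ee_pos: [555.5, 147.1, 57.2]
tcp_rot: [-2.506, 1.894, -0.001]
contact_force: [-1.3, -1.8, -4.0]
gripper_width: 0.139
```

```bash
python3 - <<'E'
from h import *
c=snap('wrist','w2.png');s=robot.sense();print(s['t'],s['ee_pos'],s['tcp_rot'],s['contact_force'],s['gripper_width'])
E
```

```text
4.35 [555.40211516 147.18570504  57.1198979 ] [ 2.50623172e+00 -1.89427671e+00  9.90812647e-04] [-2.01985347 -1.46134968 -3.64422036] 0.1380798933434666
```

View pics/w2.png

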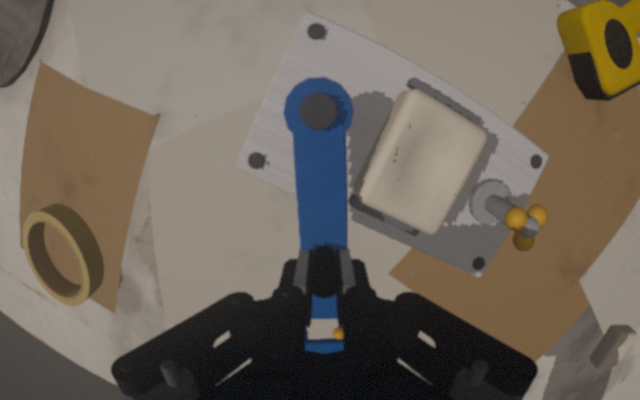

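>>> drive_tool([
  [[0.0075,-0.0004,0,0,0,-0.1,1],[0.0075,-0.0004,0,0,0,-0.1,1],[0.0075,-0.0004,0,0,0,-0.1,1],[0.0075,-0.0004,0,0,0,-0.1,1],[0.0075,-0.0004,0,0,0,-0.1,1],[0.0075,-0.0004,0,0,0,-0.1,1],[0.0075,-0.0004,0,0,0,-0.1,1],[0.0075,-0.0004,0,0,0,-0.1,1],[0.0075,-0.0004,0,0,0,-0.1,1],[0.0075,-0.0004,0,0,0,-0.1,1]],
])

```text
t: 5.35
ee_pos: [606.9, 96.7, 57.2]
tcp_rot: [-3.107, 0.455, -0.003]
contact_force: [0.1, 1.9, -4.8]
gripper_width: 0.136
```

```bash
python3 - <<'E'
from h import *
c=snap('wrist','w3.png');s=robot.sense();print(s['t'],s['ee_pos'],s['tcp_rot'],s['contact_force'],s['gripper_width'])
d=s['ee_pos'][:2]-[627.7,169];print(np.hypot(*d),np.arctan2(127,21.1)-np.arctan2(-d[1],-d[0]))
E
```

```text
5.4 [607.74154143  96.40920442  57.17793004] [-3.10765556  0.45110309 -0.00413908] [ 0.6172104   2.14374486 -3.44094773] 0.1377710166060171
75.28455134785268 0.1036769631517338
```

View pics/w3.png

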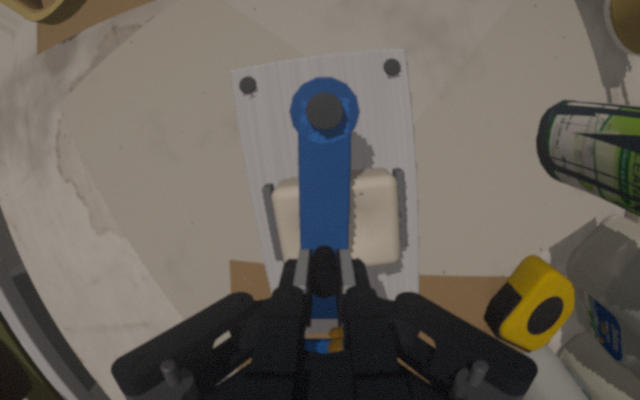

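>>> drive_tool([
  [[0.003,-0.0001,0,0,0,-0.04,1],[0.003,-0.0001,0,0,0,-0.04,1],[0.002,-0.0001,0,0,0,-0.025,1],[0,0,0,0,0,0,1]],
])

```text
t: 5.8
ee_pos: [614.8, 94.7, 57.1]
tcp_rot: [-3.127, 0.298, -0.004]
contact_force: [0.5, 0.9, -2.9]
gripper_width: 0.137
```

>>> drive_tool([
  [[0.0015,0,0,0,0,0,1],[0.001,0,0,0,0,0,1],[0,0,0,0,0,0,1]],
])

```text
t: 6.1
ee_pos: [616.4, 94.4, 57.0]
tcp_rot: [-3.127, 0.297, 0.0]
contact_force: [-3.5, 0.5, 3.7]
gripper_width: 0.137
```

```bash
python3 - <<'E'
from h import *
c=snap('wrist','w4.png');s=robot.sense();print(s['t'],s['ee_pos'],s['tcp_rot'],s['contact_force'],s['gripper_width'])
c=snap('top','t4.png')
a=cv2.imread('pics/t4.png')[160:230,230:350]; cv2.imwrite('pics/t4c.png',cv2.resize(a,None,fx=6,fy=6,interpolation=cv2.INTER_CUBIC))
E
```

```text
6.15 [616.41916023  94.44082301  57.00333375] [-3.12728381e+00  2.96815792e-01 -2.09528787e-04] [-4.053795    0.62267579  3.19306844] 0.1392932534170237
```

View pics/t4c.png

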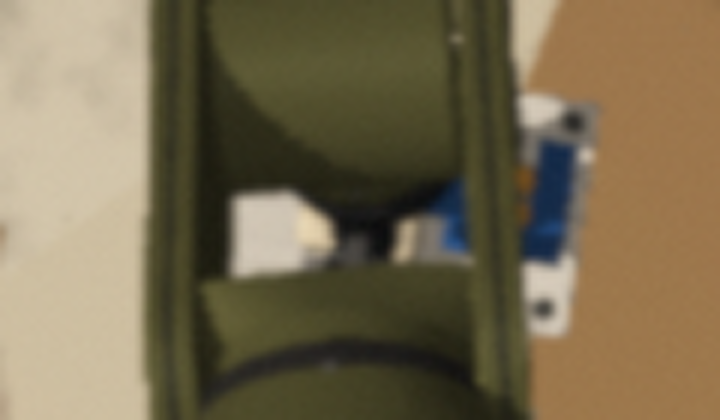

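View pics/w4.png

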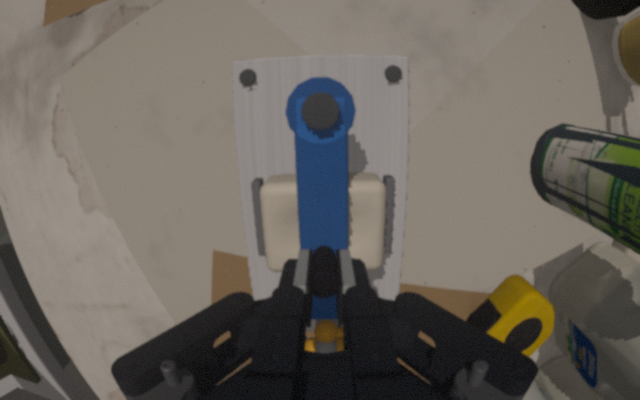

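>>> drive_tool([
  [[0.0015,0,0,0,0,0,1],[0.0015,0,0,0,0,0,1],[0,0,0,0,0,0,1],[0,0,0,0,0,0,1]],
])

```text
t: 6.6
ee_pos: [616.5, 94.4, 56.8]
tcp_rot: [-3.127, 0.296, 0.012]
contact_force: [-14.3, 2.2, 12.6]
gripper_width: 0.139
```

>>> drive_tool([
  [[-0.0035,0,0,0,0,0,1],[0,0,0,0,0,0,-0.2],[0,0,0,0,0,0,-0.2],[0,0,-0.03,0,0,0,-0.2],[0,0,-0.04,0,0,0,-0.2],[0,0,-0.04,0,0,0,-0.2],[0,-0.02,-0.03,0,0,0,-0.2],[0,-0.03,0,0,0,0,-0.2],[0,0,0,0,0,0,-0.2]],
])

```text
t: 7.5
ee_pos: [626.8, 145.8, 198.2]
tcp_rot: [-3.126, 0.293, -0.007]
contact_force: [-0.2, -0.5, -0.1]
gripper_width: 0.597
```

```bash
python3 - <<'E'
from h import *
c=snap('wrist','w5.png');s=robot.sense();print(s['t'],s['ee_pos'],s['tcp_rot'],s['contact_force'],s['gripper_width'])
E
```

```text
7.55 [625.81852056 144.37964844 196.66159468] [ 3.12784187e+00 -2.93453723e-01  2.49475948e-03] [-0.01958869 -1.10055681 -0.30307294] 0.5948509793232314
```

View pics/w5.png

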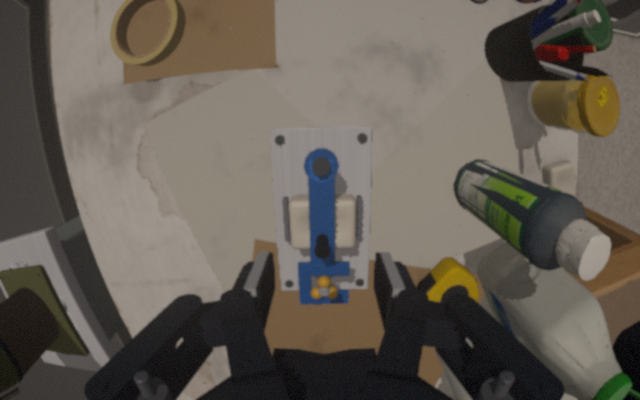

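>>> drive_tool([
  [[0.0046,0.0392,0.0017,0,0,0,-0.2],[0.0046,0.0392,0.0017,0,0,0,-0.2],[0.0046,0.0392,0.0017,0,0,0,-0.2],[0.0046,0.0392,0.0017,0,0,0,-0.2],[0.0046,0.0392,0.0017,0,0,0,-0.2],[0.0046,0.0392,0.0017,0,0,0,-0.2],[0.0046,0.0392,0.0017,0,0,0,-0.2],[0.0046,0.0392,0.0017,0,0,0,-0.2],[0.0046,0.0392,0.0017,0,0,0,-0.2],[0.0046,0.0392,0.0017,0,0,0,-0.2]],
])

```text
t: 8.55
ee_pos: [595.4, -252.6, 177.9]
tcp_rot: [-3.127, 0.298, 0.003]
contact_force: [0.7, 0.1, 0.4]
gripper_width: 0.598
```

>>> drive_tool([
  [[0,0,0,0,0,0,-0.2]],
])

```text
t: 8.65
ee_pos: [594.9, -255.2, 177.6]
tcp_rot: [3.126, -0.305, -0.003]
contact_force: [-0.8, 0.2, -0.9]
gripper_width: 0.6
```

```bash
python3 - <<'E'
from h import *
c=snap('wrist','w6.png');s=robot.sense();print(s['t'],s['ee_pos'],s['tcp_rot'],s['contact_force'],s['gripper_width'])
print(proj(c,(598.5,-282,48),True),proj(c,(598.5,-282,24),True))
for d in robot.cut_out('wrist','cap'): print(d['score'],d['location'])
c=snap('top','t6.png')
a=cv2.imread('pics/t6.png')[160:230,230:350]; cv2.imwrite('pics/t6c.png',cv2.resize(a,None,fx=6,fy=6,interpolation=cv2.INTER_CUBIC))
E
```

```text
8.7 [ 595.29527977 -252.90656528  177.66901411] [-3.12653847  0.30324011  0.00328587] [0.16986354 0.31151291 0.75454192] 0.6023125653937574
[334.22490982 222.3671501 ] [333.54133391 213.9389097 ]
0.91 [335.1, 213.8]
0.7 [344.4, 273.0]
```

View pics/w6.png

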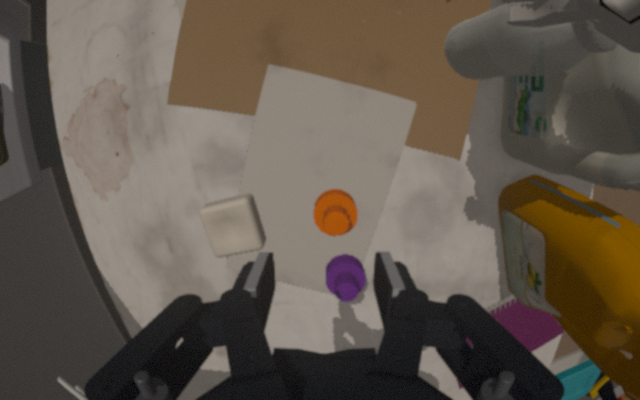

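View pics/t6c.png

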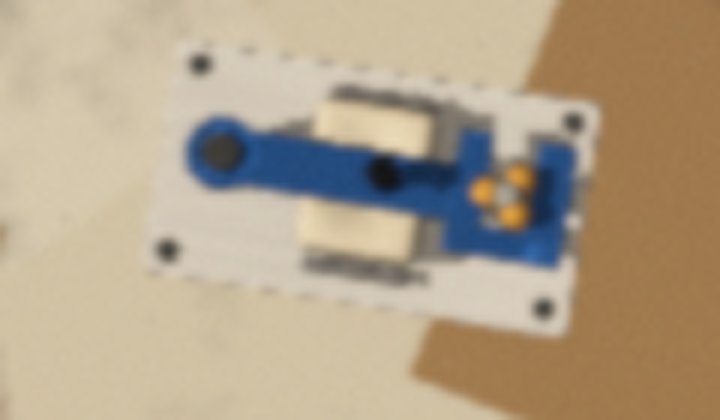

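```bash
python3 - <<'E'
import cv2
a=cv2.imread('pics/w6.png')[170:310,290:390]; cv2.imwrite('pics/w6c.png',cv2.resize(a,None,fx=4,fy=4,interpolation=cv2.INTER_CUBIC))
E
```

```text
(no output)
```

View pics/w6c.png

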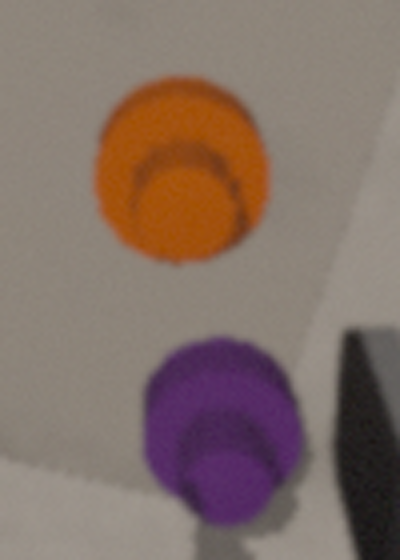

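```bash
python3 - <<'E'
from h import *
c=robot.camera('wrist')
a=at(c,336.5,222.75,48,True);b=at(c,335.75,214.2,24,True)
s=robot.sense();Rm=R.from_rotvec(s['tcp_rot']).as_matrix()
print(a,b,s['ee_pos'],Rm[:,0],Rm.T@(a-s['ee_pos']),Rm.T@(b-s['ee_pos']))
p=at(c,290+225/4,170+487/4,48,True);print('purple',p)
E
```

```text
[ 601.81000852 -277.9218718    48.        ] [ 601.94433826 -277.77379815   24.        ] [ 596.28283851 -249.6790283   178.45666027] [ 0.98221775 -0.18774139 -0.00121364] [ 10.88956295  26.76960027 130.42988134] [ 11.0228319   26.61120131 154.42982132]
purple [ 598.41207631 -356.26777293   48.        ]
```

```bash
cat >> h.py <<'E'
def still(n=6,cam='wrist'):
    P=[];F=[];C=[]
    for i in range(n):
        c=robot.camera(cam);s=robot.sense();P.append(np.r_[s['ee_pos'],R.from_rotvec(s['tcp_rot']).as_matrix()[:,0]]);C.append(np.array(c['pose'])[:3,3])
    print('t',s['t']);print(np.round(P,2));print(np.round(C,2));return np.mean(P,0)
E
python3 - <<'E'
from h import *
print(still())
E
```

```text
t 9.15
[[ 5.9654e+02 -2.4929e+02  1.7874e+02  9.8000e-01 -1.9000e-01 -0.0000e+00]
 [ 5.9670e+02 -2.4912e+02  1.7894e+02  9.8000e-01 -1.9000e-01 -0.0000e+00]
 [ 5.9682e+02 -2.4906e+02  1.7910e+02  9.8000e-01 -1.9000e-01 -0.0000e+00]
 [ 5.9690e+02 -2.4913e+02  1.7922e+02  9.8000e-01 -1.9000e-01 -0.0000e+00]
 [ 5.9695e+02 -2.4922e+02  1.7934e+02  9.8000e-01 -1.9000e-01  0.0000e+00]
 [ 5.9693e+02 -2.4937e+02  1.7934e+02  9.8000e-01 -1.9000e-01  0.0000e+00]]
[[ 610.53 -173.27  321.2 ]
 [ 610.66 -172.84  321.46]
 [ 610.77 -172.61  321.68]
 [ 610.84 -172.54  321.85]
 [ 610.88 -172.57  321.96]
 [ 610.91 -172.67  322.03]]
[ 5.96808604e+02 -2.49200220e+02  1.79113424e+02  9.82445266e-01
 -1.86550527e-01 -1.87970987e-04]
```

```bash
python3 - <<'E'
from h import *
c=snap('wrist','w7.png')
im=c['color'].astype(int); m=(im[...,0]>120)&(im[...,2]<60)&(im[...,1]<110)
m=m[170:270,290:390]
a=cv2.resize(cv2.cvtColor(c['color'][170:270,290:390],cv2.COLOR_RGB2BGR),None,fx=6,fy=6,interpolation=cv2.INTER_CUBIC)
for z,r,col in((48,12.5,(255,0,0)),(24,23,(0,255,0))):
    for t in np.linspace(0,6.28,60):
        p=proj(c,(601.5,-278.5)+() if 0 else (599.5+r*np.cos(t),-281+r*np.sin(t),z),True); cv2.circle(a,tuple(int(v) for v in ((p-[290,170])*6+3)),1,col,-1)
cv2.imwrite('pics/w7c.png',a); s=robot.sense();print(s['t'],s['ee_pos'],np.array(c['pose'])[:3,3])
E
```

```text
9.2 [ 596.91210146 -249.5131678   179.38047668] [ 610.91655944 -172.80927964  322.06900284]
```

View pics/w7c.png

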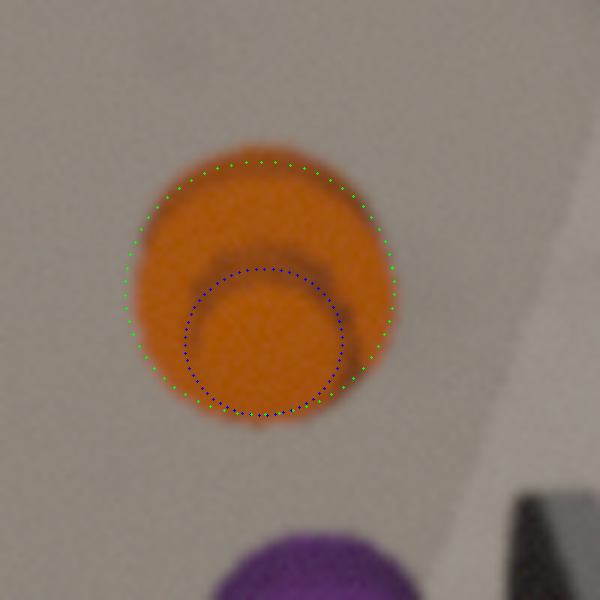

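>>> drive_tool([
  [[0.0031,0.0103,0.02,0,0,0,-0.2],[0.0031,0.0103,0.03,0,0,0,-0.2],[0.0031,0.0104,0.03,0,0,0,-0.2],[0,0,0.03,0,0,0,-0.2],[0,0,0.02,0,0,0,-0.2],[0,0,0.01,0,0,0,-0.2],[0,0,0.005,0,0,0,-0.2],[0,0,0,0,0,0,-0.2],[0,0,0,0,0,0,-0.2]],
])

```text
t: 10.1
ee_pos: [601.0, -282.8, 35.8]
tcp_rot: [3.127, -0.296, 0.004]
contact_force: [0.2, 0.1, 0.8]
gripper_width: 0.601
```

```bash
python3 - <<'E'
from h import *
c=snap('wrist','w8.png')
print(still(3))
E
```

```text
t 10.3
[[ 6.0102e+02 -2.8287e+02  3.5940e+01  9.8000e-01 -1.9000e-01  0.0000e+00]
 [ 6.0090e+02 -2.8284e+02  3.5750e+01  9.8000e-01 -1.9000e-01  0.0000e+00]
 [ 6.0073e+02 -2.8275e+02  3.5550e+01  9.8000e-01 -1.9000e-01  0.0000e+00]]
[[ 614.84 -206.15  178.63]
 [ 614.79 -206.15  178.59]
 [ 614.68 -206.12  178.42]]
[ 6.00882255e+02 -2.82818469e+02  3.57457607e+01  9.82207271e-01
 -1.87785878e-01  2.29605128e-03]
```

View pics/w8.png

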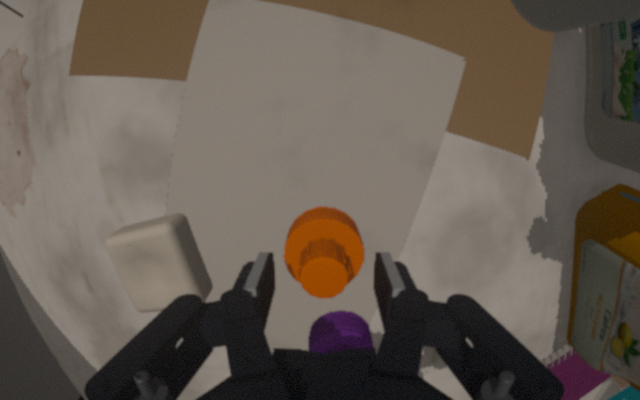

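```bash
python3 - <<'E'
from h import *
c=snap('wrist','w9.png');s=robot.sense()
a=cv2.resize(cv2.cvtColor(c['color'][190:320,250:400],cv2.COLOR_RGB2BGR),None,fx=5,fy=4.6,interpolation=cv2.INTER_CUBIC)
X,Y=600.2,-281.7
for z,r,col in((48,12.5,(255,0,0)),(24,23,(0,255,0))):
    for t in np.linspace(0,6.28,60):
        p=proj(c,(X+r*np.cos(t),Y+r*np.sin(t),z),True)-[250,190]; cv2.circle(a,(int(p[0]*5+2),int(p[1]*4.6+2)),1,col,-1)
cv2.imwrite('pics/w9c.png',a); print(s['ee_pos'])
E
```

```text
[ 600.52777076 -282.66619851   35.23646843]
```

View pics/w9c.png

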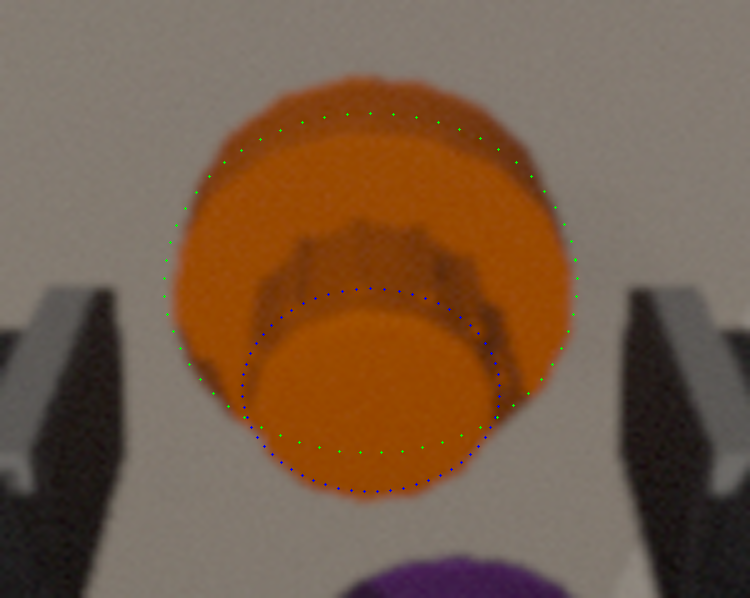

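>>> drive_tool([
  [[0,0.0004,0.005,0,0,0,-0.2],[0,0,0.003,0,0,0,-0.2],[0,0,0,0,0,0,1],[0,0,0,0,0,0,1],[0,0,0,0,0,0,1],[0,0,0,0,0,0,1]],
], squeeze=60)

```text
t: 10.95
ee_pos: [600.0, -282.8, 26.2]
tcp_rot: [-3.128, 0.297, -0.0]
contact_force: [-0.0, 1.0, -0.4]
gripper_width: 0.271
```

>>> drive_tool([
  [[0,0,-0.02,0,0,0,1],[0,0,-0.04,0,0,0,1],[-0.003,-0.02,-0.04,0,0,0,1],[-0.006,-0.04,-0.03,0,0,0,1],[-0.007,-0.043,-0.025,0,0,0,1],[-0.007,-0.043,0,0,0,0,1],[-0.007,-0.043,0,0,0,0,1],[-0.006,-0.035,0,0,0,0,1],[-0.004,-0.025,0,0,0,0,1],[-0.002,-0.01,0,0,0,0,1]],
])

```text
t: 11.95
ee_pos: [607.1, -18.8, 180.9]
tcp_rot: [-3.128, 0.292, 0.0]
contact_force: [-0.0, -0.9, -0.7]
gripper_width: 0.267
```

```bash
python3 - <<'E'
from h import *
still(8)
c=snap('wrist','w10.png');s=robot.sense();print(s['t'],s['ee_pos'],s['gripper_width'])
x0,y0=240,60
a=cv2.resize(cv2.cvtColor(c['color'][60:260,220:420],cv2.COLOR_RGB2BGR),None,fx=3,fy=3,interpolation=cv2.INTER_CUBIC);cv2.imwrite('pics/w10c.png',a)
np.savez('w10.npz',**{k:c[k] for k in c})
E
```

```text
t 12.35
[[ 6.0717e+02 -1.8560e+01  1.8084e+02  9.8000e-01 -1.9000e-01 -0.0000e+00]
 [ 6.0726e+02 -2.0120e+01  1.8084e+02  9.8000e-01 -1.9000e-01 -0.0000e+00]
 [ 6.0734e+02 -2.1190e+01  1.8086e+02  9.8000e-01 -1.9000e-01  0.0000e+00]
 [ 6.0736e+02 -2.1860e+01  1.8083e+02  9.8000e-01 -1.9000e-01  0.0000e+00]
 [ 6.0737e+02 -2.2180e+01  1.8083e+02  9.8000e-01 -1.9000e-01 -0.0000e+00]
 [ 6.0737e+02 -2.2320e+01  1.8083e+02  9.8000e-01 -1.9000e-01 -0.0000e+00]
 [ 6.0739e+02 -2.2320e+01  1.8082e+02  9.8000e-01 -1.9000e-01 -0.0000e+00]
 [ 6.0738e+02 -2.2250e+01  1.8083e+02  9.8000e-01 -1.9000e-01 -0.0000e+00]]
[[621.03  57.76 323.62]
 [621.07  57.89 323.62]
 [621.22  56.45 323.53]
 [621.38  55.42 323.51]
 [621.51  54.77 323.5 ]
 [621.58  54.39 323.51]
 [621.62  54.22 323.51]
 [621.63  54.2  323.52]]
12.4 [607.37150859 -22.11505052 180.83842709] 0.2650965261212016
```

View pics/w10.png

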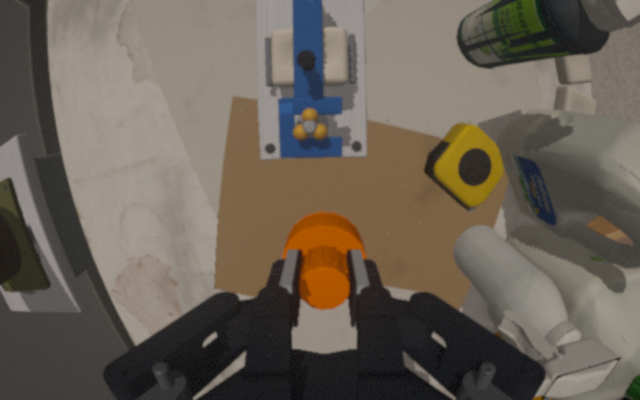

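View pics/w10c.png

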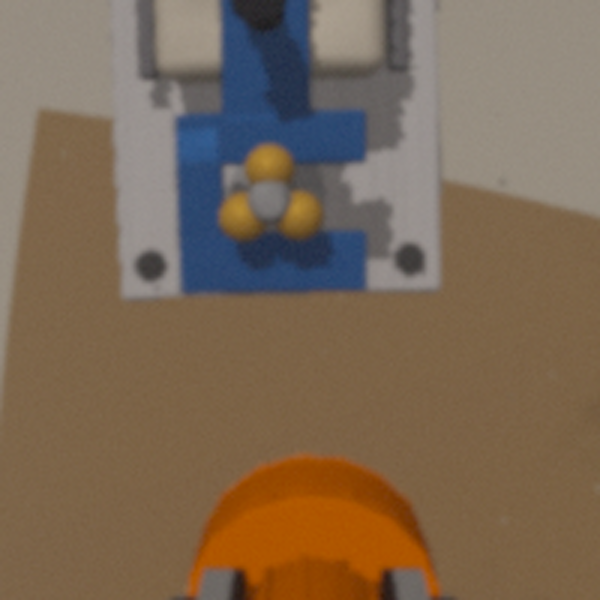

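```bash
python3 - <<'E'
from h import *
c=dict(np.load('w10.npz'))
a=at(c,309.7,127.3,68,True);b=at(c,310.1,125.9,60,True);print('stud',a,b)
for q in [(150,265),(410,258)]: print('bolt',at(c,220+q[0]/3,60+q[1]/3,10,True))
im=cv2.resize(cv2.cvtColor(c['color'][190:320,250:400],cv2.COLOR_RGB2BGR),None,fx=5,fy=4.6,interpolation=cv2.INTER_CUBIC)
X,Y,Z=607.37,-22.2,154.6
for z,r,col in((48,12.5,(255,0,0)),(24,23,(0,255,0)),(0,23,(255,255,255))):
    for t in np.linspace(0,6.28,60):
        p=proj(c,(X+r*np.cos(t),Y+r*np.sin(t),Z+z),True)-[250,190]; cv2.circle(im,(int(p[0]*5+2),int(p[1]*4.6+2)),1,col,-1)
cv2.imwrite('pics/w10d.png',im)
E
```

```text
stud [607.34563324  42.57024361  68.        ] [607.46420588  43.30908063  60.        ]
bolt [559.91449161  27.13988197  10.        ]
bolt [647.20822479  12.31858966  10.        ]
```

View pics/w10d.png

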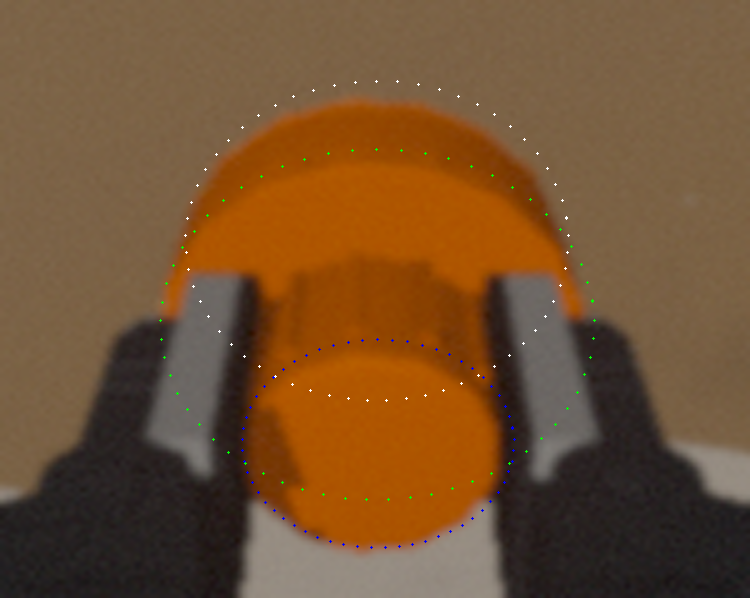

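```bash
python3 - <<'E'
from h import *
from scipy.optimize import least_squares
c=dict(np.load('w10.npz'))
T=np.linspace(0,2*np.pi,180)
def ext(X,Y,Z,z,r):
    p=np.array([proj(c,(X+r*np.cos(t),Y+r*np.sin(t),Z+z),True) for t in T])-[250,190]
    p=p*[5,4.6]+2; return p[:,0].min(),p[:,0].max(),p[:,1].min(),p[:,1].max()
def f(v):
    k=ext(*v,48,12.5);s=ext(*v,24,23);b=ext(*v,0,23)
    return np.array([k[0]-248,k[1]-502,k[2]-354,k[3]-549,s[2]-161,b[2]-101])
r=least_squares(f,[607.4,-22.2,154.6],diff_step=1e-4);print(r.x,r.fun)
E
```

```text
[606.279403   -26.33327175 149.02490892] [-2.69522366  2.69477503 -3.55814001 -0.33032464  5.96667222 -1.86052844]
```

>>> drive_tool([
  [[-0.002,-0.0107,0.01,0,0,0,1],[-0.002,-0.0107,0.012,0,0,0,1],[-0.002,-0.0107,0.012,0,0,0,1],[-0.002,-0.0107,0.011,0,0,0,1],[-0.002,-0.0107,0.01,0,0,0,1],[-0.002,-0.0107,0.01,0,0,0,1],[0,0,0,0,0,0,1],[0,0,0,0,0,0,1],[0,0,0,0,0,0,1],[0,0,0,0,0,0,1]],
])

```text
t: 13.4
ee_pos: [608.2, 43.9, 116.8]
tcp_rot: [-3.127, 0.297, -0.002]
contact_force: [0.1, -0.5, -0.5]
gripper_width: 0.272
```

```bash
python3 - <<'E'
from h import *
c=snap('wrist','w11.png')
d=snap('scene','s11.png')
s=robot.sense();print(s['t'],s['ee_pos'],s['tcp_rot'],s['contact_force'],s['gripper_width'])
p=proj(d,(607.3,42.7,68));print(p)
u,v=p.astype(int);a=d['color'][v-60:v+60,u-70:u+70,::-1].copy();cv2.imwrite('pics/s11c.png',cv2.resize(a,None,fx=5,fy=5,interpolation=cv2.INTER_CUBIC))
E
```

```text
13.5 [608.01380599  43.89683916 116.55886226] [-3.12743620e+00  2.97410989e-01 -1.75798557e-03] [-0.81612098 -0.40653824 -0.39405671] 0.26638559913978904
[313.47835824 195.10710424]
```

View pics/w11.png

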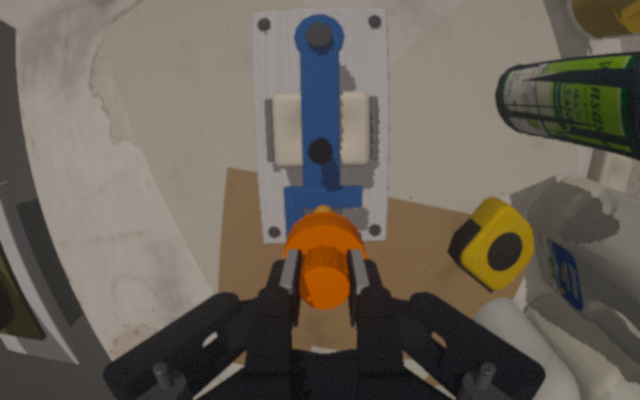

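View pics/s11c.png

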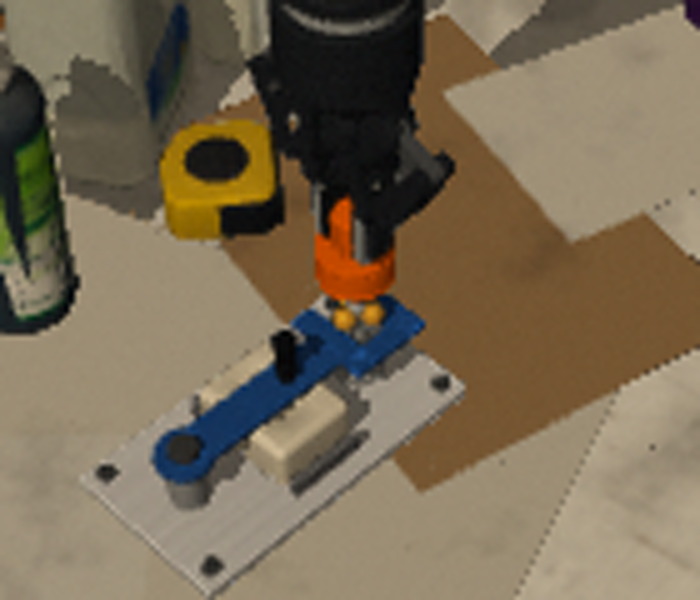

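```bash
python3 - <<'E'
from h import *
d=robot.camera('scene'); u,v=313,195
for P in [(607.3,42.7,50),(607.3,42.7,60),(607.3,42.7,68),(607.9,43.9,90.5),(607.9,43.9,114.5)]:
    p=proj(d,P); print(P,np.round([(p[0]-u+70)*5,(p[1]-v+60)*5],1), 'width46', round(46*d['fx']*5/np.linalg.norm(np.array(P)-np.array(d['pose'])[:3,3]),1))
s=robot.sense();print(s['t'],s['ee_pos'])
E
```

```text
(607.3, 42.7, 50) [353.  321.7] width46 81.5
(607.3, 42.7, 60) [352.7 310. ] width46 82.1
(607.3, 42.7, 68) [352.4 300.5] width46 82.5
(607.9, 43.9, 90.5) [349.5 274.2] width46 83.8
(607.9, 43.9, 114.5) [348.6 244.4] width46 85.1
13.55 [607.91005256  43.96139551 116.4547195 ]
```

```bash
python3 - <<'E'
import cv2
a=cv2.imread('pics/s11.png')[170:220,290:340];cv2.imwrite('pics/s11d.png',cv2.resize(a,None,fx=12,fy=12,interpolation=cv2.INTER_CUBIC))
E
```

```text
(no output)
```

View pics/s11d.png

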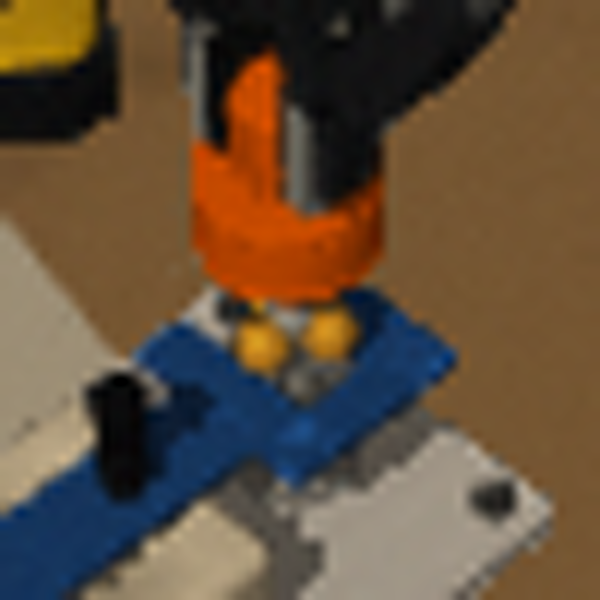

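>>> drive_tool([
  [[-0.0004,0.001,0.005,0,0,0,1],[0,0,0.007,0,0,0,1],[0,0,0.006,0,0,0,1],[0,0,0.003,0,0,0,1],[0,0,0,0,0,0,1],[0,0,0,0,0,0,1],[0,0,0,0,0,0,1]],
], squeeze=80)

```text
t: 14.25
ee_pos: [607.3, 43.4, 95.2]
tcp_rot: [-3.127, 0.296, -0.001]
contact_force: [-0.2, -0.7, -0.8]
gripper_width: 0.262
```

```bash
python3 - <<'E'
from h import *
print(still(3)); print(robot.sense()['contact_force'])
E
```

```text
t 14.4
[[ 6.0732e+02  4.3430e+01  9.5280e+01  9.8000e-01 -1.9000e-01  0.0000e+00]
 [ 6.0730e+02  4.3440e+01  9.5290e+01  9.8000e-01 -1.9000e-01  0.0000e+00]
 [ 6.0727e+02  4.3430e+01  9.5240e+01  9.8000e-01 -1.9000e-01  0.0000e+00]]
[[621.32 119.96 237.93]
 [621.33 119.95 238.01]
 [621.31 119.95 238.01]]
[ 6.07297655e+02  4.34368141e+01  9.52692557e+01  9.82202307e-01
 -1.87824983e-01  6.34793793e-04]
[-0.22681706  0.26898587 -0.8210035 ]
```

Now press in small steps.

>>> drive_tool([
  [[0,0.0003,0.0015,0,0,0,1],[0,0,0.0015,0,0,0,1],[0,0,0.0015,0,0,0,1],[0,0,0,0,0,0,1]],
])

```text
t: 14.8
ee_pos: [607.5, 43.4, 90.9]
tcp_rot: [-3.127, 0.297, -0.002]
contact_force: [0.1, 1.5, 2.6]
gripper_width: 0.264
```

>>> drive_tool([
  [[0,0,0.0015,0,0,0,1],[0,0,0.0015,0,0,0,1],[0,0,0,0,0,0,1]],
])

```text
t: 15.1
ee_pos: [608.4, 43.3, 89.4]
tcp_rot: [-3.127, 0.296, -0.005]
contact_force: [-0.7, 1.7, 6.4]
gripper_width: 0.265
```

>>> drive_tool([
  [[0,0,0.0015,0,0,0,1],[0,0,0.0015,0,0,0,1],[0,0,0.0015,0,0,0,1],[0,0,0,0,0,0,1]],
])

```text
t: 15.5
ee_pos: [607.6, 43.4, 83.4]
tcp_rot: [-3.127, 0.296, -0.003]
contact_force: [1.4, 2.1, 1.8]
gripper_width: 0.265
```

>>> drive_tool([
  [[0,0,0.0015,0,0,0,1],[0,0,0.0015,0,0,0,1],[0,0,0,0,0,0,1]],
])

```text
t: 15.8
ee_pos: [606.5, 43.2, 78.2]
tcp_rot: [-3.128, 0.296, 0.001]
contact_force: [4.1, 2.4, -7.6]
gripper_width: 0.265
```

>>> drive_tool([
  [[0,0,0.0015,0,0,0,1],[0,0,0.0015,0,0,0,1],[0,0,0,0,0,0,1]],
])

```text
t: 16.1
ee_pos: [606.1, 42.9, 76.2]
tcp_rot: [3.127, -0.296, -0.004]
contact_force: [0.1, 0.5, -3.2]
gripper_width: 0.261
```

>>> drive_tool([
  [[0,0,0.001,0,0,0,1],[0,0,0.001,0,0,0,1],[0,0,0,0,0,0,1]],
])

```text
t: 16.4
ee_pos: [607.4, 42.8, 76.0]
tcp_rot: [3.127, -0.296, 0.001]
contact_force: [-1.5, -1.3, 4.1]
gripper_width: 0.267
```

>>> drive_tool([
  [[0,0,0.001,0,0,0,1],[0,0,0.001,0,0,0,1],[0,0,0,0,0,0,1],[0,0,0,0,0,0,1]],
])

```text
t: 16.8
ee_pos: [607.7, 42.7, 75.8]
tcp_rot: [3.127, -0.296, 0.002]
contact_force: [-6.9, -1.3, 13.7]
gripper_width: 0.262
```

```bash
python3 - <<'E'
from h import *
c=snap('wrist','w12.png')
print(still(3)); s=robot.sense();print(s['contact_force'],s['gripper_width'])
d=snap('scene','s12.png')
a=d['color'][165:225,285:345,::-1].copy();cv2.imwrite('pics/s12c.png',cv2.resize(a,None,fx=10,fy=10,interpolation=cv2.INTER_CUBIC))
E
```

```text
t 17.0
[[ 6.0771e+02  4.2690e+01  7.5850e+01  9.8000e-01 -1.9000e-01  0.0000e+00]
 [ 6.0767e+02  4.2660e+01  7.5820e+01  9.8000e-01 -1.9000e-01  0.0000e+00]
 [ 6.0770e+02  4.2680e+01  7.5870e+01  9.8000e-01 -1.9000e-01  0.0000e+00]]
[[621.64 119.35 218.51]
 [621.64 119.35 218.51]
 [621.64 119.35 218.51]]
[ 6.07691564e+02  4.26760417e+01  7.58486451e+01  9.82256548e-01
 -1.87538967e-01  1.09851581e-03]
[-5.70617257 -2.0602861  12.93353631] 0.26244496568638365
```

View pics/s12c.png

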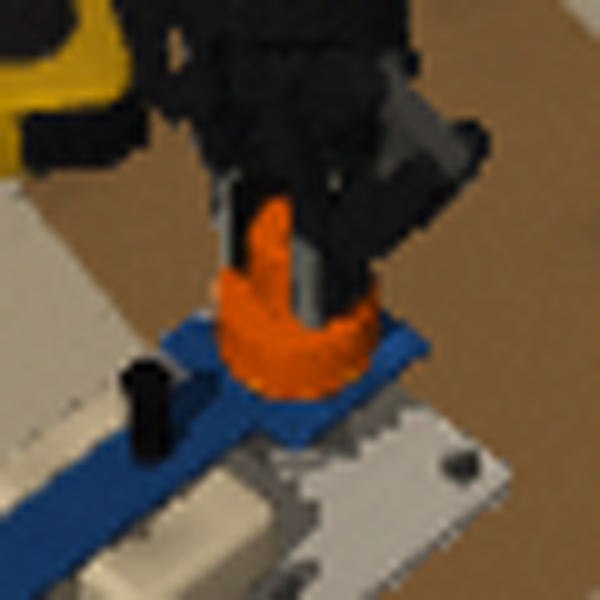

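View pics/w12.png

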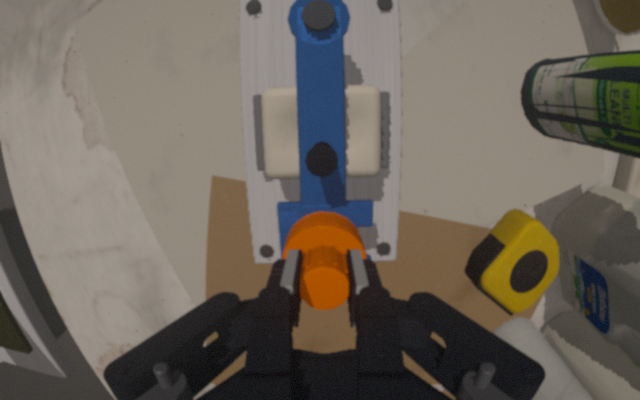

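```bash
python3 - <<'E'
from h import *
s=robot.sense();print(s['contact_force']);print(robot.close_job())
E
```

```text
[-6.01239802 -1.24498555 13.48810306]
the job is handed in; nothing more can be done
None
```

The mould is locked in its cradle, and I handed the job in at about 17 s with the gripper still pressing the cap down.

**Clamp arm:** I pinched the peg and swung the blue arm round until it met a hard stop, about 14 N against the push. After I let go, the top and wrist pictures both showed it still home around the stud.

**Cap:** I picked up the orange cap by its knob and pressed it over the stud. The upward force peaked at about 6 N or more. It then turned to a pull of about 8 N down onto the stud, which I took as the click.

**Last checks:**
- The TCP settled at z = 75.8 mm, about 26 mm above the hook, which matches the height at which I gripped the cap, so the cap is resting on the hook.
- The TCP was within about 0.5 mm of where I had measured the stud.
- The upward force held steady at about 13.5 N, with about 6 N sideways. The sideways part pushes the clamp arm further closed.
- The last scene picture shows the cap upright and flat on the hook, with the clamp home.
- I never moved the gripper near the loose mould, tape measure or tape roll.

**What disagreed:** the wrist camera showed the held cap about 4% smaller than calculated, which would put it 4 to 7 mm farther away. I took this as calibration error and relied on the gripper's height reading and the contact forces instead. One picture taken while the arm was still settling put the stud 1 to 3 mm off, so I measured it again once the arm was still.

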